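# Set the stirrer's click dial and start it

### The arm

A 6-joint arm with a two-finger parallel gripper is mounted at the origin on a cart in front of the work surface, level with it; the furniture and walls round the work are solid. World frame = base frame: x ahead of the robot, y to its left, z up, the work surface at z = 0. Lengths are in m, angles in rad, forces in N, time in s.
With the tool pointing down it reaches from about 0.3 to 0.775 m from the base axis. Payload 14.6 kg.
Tool frame: the origin (TCP) lies midway between the tips of the shut fingers; the grasp point (between the pads) lies 19 mm behind it; z points along the fingers, y is the line along which they close (so a half turn about z gives the same grasp; the last joint's range is limited). The gripper opens to 94 mm and grips with 3 to 60 N. Pads are 16 mm wide; open, the fingers measure 119 mm over their backs; the gripper's body (75 mm by 177 mm) begins 78 mm behind the grasp point.
Start: joints at [1.135, 0.3, 1.521, -0, 1.321, -0.067], TCP at [0.198, 0.513, 0.205] pointing down, gripper open.
Joint ranges: [-3.03, 3.03], [-0.79, 2.21], [0.23, 2.52], [-1.04, 4.18], [0, 3.07], [-2.55, 2.55]. Speed limits (rad/s): [2.22, 2.22, 2.57, 3.14, 3.14, 3.14].

### API

Orientations are given as [roll, pitch, yaw] about the fixed x, y, z axes, in that order (R = Rz(yaw) Ry(pitch) Rx(roll)).
In Python, from station import telemetry, optics, ctrl gives the robot as it stands.
- The arm moves only by the tool carry_out, never from a script. Its argument "plan" is a list that holds one entry, the list of rows, each a list of 7 numbers: the shift along the tool's x, y, z in mm, then the turn, a rotation vector about the tool's x, y, z in rad, then the finger opening in mm, from 0 to 94. A call has 1 to 20 rows; each row shifts and turns the commanded pose from where the row before left it, along the tool's axes as they then stand; what a row does not reach is not made up. A row lasts 1/12 s, in which the tool goes at most 41.7 mm and 7.16 degrees, less where a joint would pass 70% of its speed; a pose out of reach is approached as far as the arm can. A call with a gripper value outside its range is refused whole. The fingers move at their own pace and stop on an object; "squeeze" is the grip in N (left out, the last holds). Time passes only in rows, so rows that do not move let the fingers close. It gives the time, the measured TCP pose, the force, the opening and the grip force at its end, in the units of the state.
- telemetry.get_obs(): the state, without advancing time (a new reading comes with each control period).
- optics.camera(name): name is "scene" or "side" or "wrist"; returns a dict with "pixels" (420x560x3 uint8, red, green, blue), "intrinsics" (3x3 intrinsics, pixels), "origin" and "rotation" of the camera in the world. Camera axes: x right, y down, z forward; pixel columns grow to the right and rows downward; lengths in m; the calibration is good to about 2 mm. A picture is of the moment at which its call begins. There is no depth.
- ctrl.hand_in(): hands the job in; it is judged then, once.
The state is a dict: "time_s": time; "qpos": joint angles; "joint_vel": joint speeds; "tau": joint torques, N m; "ee_pos": TCP position; "eef_rot": TCP orientation; "force": force on the tool from outside, world axes, zero at the start; "moment": the same for the moment, N m; "grip_width": finger opening in m; "grip_force": force on a finger pad.
Only numpy, scipy, OpenCV 4.12 (cv2) and the standard library are available. Lean on these libraries where they do the work, as an engineer would, in place of code of your own. Each camera call takes 0.05 s, during which the arm holds its last target. There are 200 camera calls.

### The job

Set the stirrer and start it: turn the black dial back (anticlockwise) until it meets its stop, without forcing the stop, then turn it clockwise exactly three clicks from there and leave it resting in that third click. Then press the green start button all the way down, and let go; do not press it before the dial is set, and leave the glassware and other things as they stand.

Things in the scene. Friction and masses are not known exactly. Their poses are not given: they have to be found in the camera images.
- stirrer_unit: low white bench stirrer, 250 (x) x 140 (y) x 48 mm high, fixed to the worktop; origin under its middle, its x axis points from the control deck (the end with the dial and button, towards the robot) to the round white stirring plate. The plate (radius 50 mm, top at 53 mm) is centred 62 mm along +x. The dial's axis stands at x -73, y +22 mm, the start button at x -73, y -44 mm.
- dial_grip (a point): on the dial's upright axis, 23 mm above the deck (71 mm above the worktop), at mid grip bar, where pads take it. Dial: black disc of radius 27 mm, top 8 mm above the deck, with an upright grip bar 48 mm long, 12 mm thick, from 8 to 33 mm above the deck. The x axis runs along the bar to the end with the white stripe, z up; it turns with the dial.
- dial (a joint): turn of the dial in rad, growing clockwise seen from above; at 0 the white-striped end points along the stirrer's +x. Eight rests: the first at the stop, seven more clockwise, UNEVENLY spaced, 15 to 32 degrees apart. Where stop and rests lie on this scale is not known: feel them. Between rests it resists with up to about 0.2 N m, past the ridge halfway it pulls on into the next.
- dial_base (a point): centre of the dark ring on the deck under the dial, on the dial's axis, 48 mm above the worktop; does not turn. Inside is the stop: about 3 degrees anticlockwise of the first rest the resistance jumps to about 0.6 N m, then the stop yields at about 2.5 N m per rad; 11 degrees (0.2 rad) past the first rest counts as forced. Let go within a few degrees of a rest, the dial centres itself.
- start_top (a point): centre of the top face of the green round start button (radius 11 mm) on the right front of the deck; it is pressed straight down.
- start (a joint): travel of the start button in m: 0 up, 0.006 fully down (5 N); it springs back up.
- beaker: glass beaker with pink contents, 55 mm wide, 70 mm high, standing on the stirring plate; origin at the centre of its foot; stays there
- flask: clear conical flask, 64 mm wide, 105 mm high, right of the stirrer; stays where it is. Behind it, fixed on a white base at about x 0.54, y -0.20 in the world, stands a tall burette stand with rod and clamps: swing the arm round it, close to the robot's base
- plastic_bottle: square white plastic bottle, 60 mm wide, 120 mm high, behind the stirrer; stays where it is
- amber_bottle: brown reagent bottle with a glass stopper, 62 mm wide, 125 mm high, left of the stirrer; stays where it is
- dish: flat clear dish, 68 mm wide, 14 mm high, left of the stirrer; stays where it is
- tweezers: steel forceps, 126 mm long, 8 mm high, lying on the worktop right of the stirrer; stay where they are
There are look-alikes about, which are no part of the job. There is more than one size of the beaker; the one meant has the size given above.

How it is judged:
By the outcome, as a careful person would: the job done as asked, in the order asked, and still so for the second after the job is handed in, with the robot touching nothing.
It also fails if it takes over 72 s, if anything falls off the work surface, if the arm or the gripper's body presses on something with over 40 N, if the wrist force passes 120 N, or if a joint passes its speed limit or range.

## Working session

There is one attempt and no reset: what is moved stays moved. The work goes in short steps, Python scripts to look and compute and a tool call to move; the robot and the scene stay as the last step left them, time stands still between calls to the robot, and variables do not carry over. Pictures are saved under pics/ and viewed, at most 10 in all, crops included, and the job is handed in when it is done.

Besides the shell and the picture viewer there is one more tool, called after "Emit:" by a JSON object that holds its "method" and its "body", one argument or row to a line. carry_out: Moves the arm, as the interface text tells. Its arguments: {"type":"object","properties":{"plan":{"type":"array","items":{"type":"array","items":{"type":"array","items":{"type":"number"}}}},"squeeze":{"type":"number"}},"required":["plan"]}

```bash
mkdir -p pics
cat > h.py <<'E'
import numpy as np, cv2
from station import telemetry, optics, ctrl
def shot(n,f,crop=None,s=1):
    c=optics.camera(n); np.savez('pics/'+f+'.npz',**c)
    im=c['pixels'][:,:,::-1]
    if crop: x0,y0,x1,y1=crop; im=im[y0:y1,x0:x1]
    if s!=1: im=cv2.resize(im,None,fx=s,fy=s,interpolation=cv2.INTER_CUBIC)
    cv2.imwrite('pics/'+f+'.png',im); return c
def ray(c,u,v,z):
    d=np.array(c['rotation'])@np.linalg.solve(np.array(c['intrinsics']),[u,v,1]); o=np.array(c['origin'])
    return o+d*(z-o[2])/d[2]
def proj(c,p):
    q=np.array(c['intrinsics'])@(np.array(c['rotation']).T@(np.array(p)-c['origin'])); return q[:2]/q[2]
E
python3 -c "
from h import *
shot('scene','a');shot('side','b');o=telemetry.get_obs()
print(o)"
```

```text
{'time_s': 0.1, 'qpos': array([ 1.13539654e+00,  3.00419769e-01,  1.52147897e+00, -3.55810226e-05,
        1.32070195e+00, -6.66166016e-02]), 'joint_vel': array([ 8.82812518e-04, -1.76458826e-03, -9.87411841e-04,  9.23327059e-04,
       -9.07494878e-04,  7.45934784e-05]), 'tau': array([ 5.70561169e-04, -5.32642257e+01, -3.53282261e+01,  7.09185773e-02,
        2.34706403e-02, -3.48933588e-05]), 'ee_pos': array([0.19819113, 0.51281354, 0.20495768]), 'eef_rot': array([-3.14058456e+00, -3.27135257e-05,  2.77281828e+00]), 'force': array([-0.25975059,  0.65226093,  0.20011277]), 'moment': array([ 0.02021155, -0.03581581,  0.03986527]), 'grip_force': 0.0, 'grip_width': 0.09407112006599039}
```

View pics/a.png

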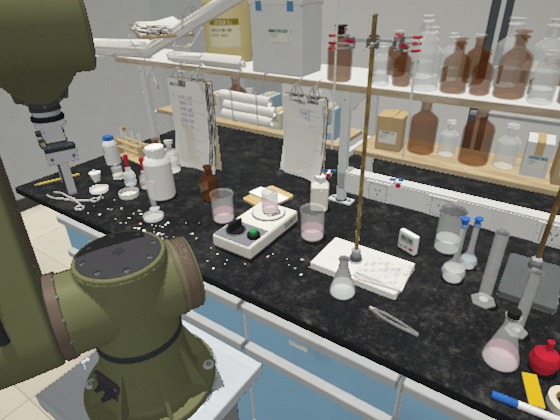

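View pics/b.png

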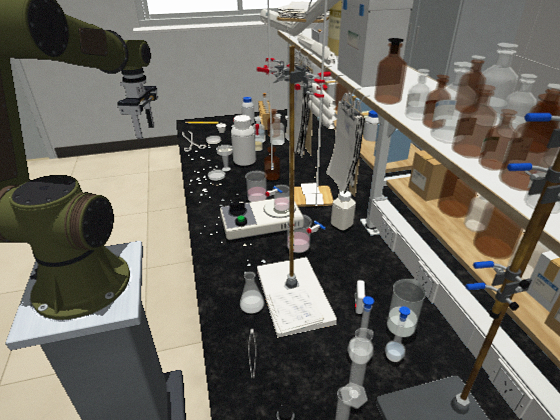

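The stirrer is at scene (257,228) and side (262,215), with the dial near scene (235,227) and the green button near (253,233). I'll enlarge both views.

```bash
python3 -c "
from h import *
a=np.load('pics/a.npz');b=np.load('pics/b.npz')
ia=cv2.resize(a['pixels'][185:260,205:305,::-1],None,fx=6,fy=6,interpolation=cv2.INTER_CUBIC)
ib=cv2.resize(b['pixels'][180:245,210:315,::-1],None,fx=6,fy=6,interpolation=cv2.INTER_CUBIC)
cv2.imwrite('pics/c.png',ia)
cv2.imwrite('pics/d.png',ib)
for c,u,v in((a,235,227),(a,253,233),(b,239,210),(b,241,220)): print(ray(c,u,v,.06))
"
```

```text
Traceback (most recent call last):
  File "h.py", line 11, in ray
    return o+d*(z-o[2])/d[2]
                        ~^^^
IndexError: invalid index to scalar variable.
```

View pics/c.png

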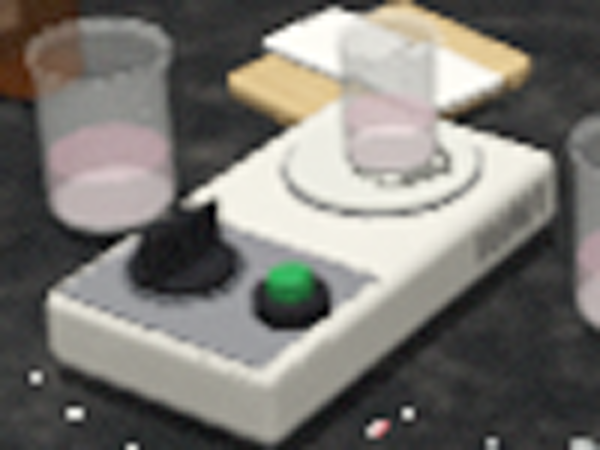

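Enlarged: deck corners are at crop (50,300), (270,378) and (553,155), the green button at (290,270), and the dial's dark ring centred near (185,265). The rotation seems to be given as a vector, so I'll convert it.

Run:
```python
import re
s=open('h.py').read()
s=s.replace("np.array(c['rotation'])","rot(c)")+'''
def rot(c):
    from scipy.spatial.transform import Rotation as R
    r=np.array(c['rotation']); return r if r.shape==(3,3) else R.from_euler('xyz',r).as_matrix()
'''
open('h.py','w').write(s)
from h import *
a=np.load('pics/a.npz');b=np.load('pics/b.npz')
print(a['rotation'],a['origin'],rot(a)[:,2],rot(b)[:,2],b['origin'])
A=lambda x,y,z:ray(a,205+x/6-.4,185+y/6-.4,z)
for n,p in dict(left=(50,300,.048),front=(270,378,.048),right=(553,155,.048),btn=(290,270,.063),dial=(185,272,.05),plate=(382,158,.053)).items(): print(n,A(*p).round(4))
```

```text
[-2.0913139   0.01721085 -0.97832552] [-0.29499384 -0.52775279  0.67809645] [ 0.71491819  0.49155759 -0.49725558] [ 0.21044595  0.79503641 -0.56888453] [ 0.33062262 -0.90672657  0.78079299]
left [0.4032 0.201  0.048 ]
front [0.4082 0.0714 0.048 ]
right [0.6505 0.0734 0.048 ]
btn [0.4677 0.105  0.063 ]
dial [0.455  0.1603 0.05  ]
plate [0.593  0.1422 0.053 ]
```

View pics/d.png

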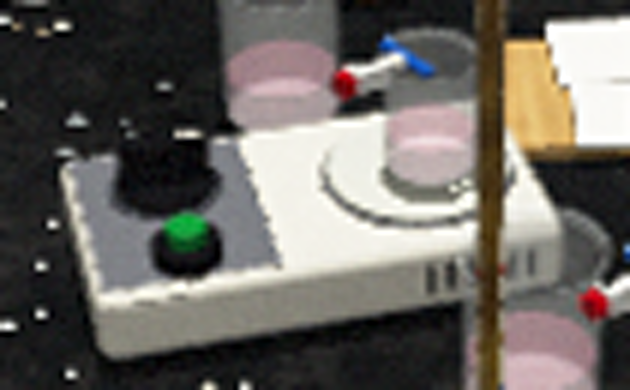

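The side view shows the deck lower left with the dial at crop (165,180) and the button at (187,232). The stirrer's x axis is about world x, with its origin near (0.53,0.14). Moving over the dial for a closer wrist look.

Emit:
{"method": "carry_out", "body": {
  "plan": [
    [[-24,-15,0,0,0,0,94],[-27,-17,0,0,0,0,94],[-27,-17,0,0,0,0,94],[-27,-17,0,0,0,0,94],[-27,-17,0,0,0,0,94],[-27,-17,0,0,0,0,94],[-27,-17,0,0,0,0,94],[-27,-17,0,0,0,0,94],[-27,-17,0,0,0,0,94],[-27,-17,0,0,0,0,94],[-27,-17,0,0,0,0,94],[-27,-17,0,0,0,0,94],[-27,-17,0,0,0,0,94],[-18,-17,0,0,0,0,94],[0,0,0,0,0,0,94],[0,0,0,0,0,0,94]]
  ]
}}

```text
time_s: 1.43
ee_pos: [0.4548, 0.1601, 0.2051]
eef_rot: [-3.141, -0.001, 2.771]
force: [-0.0, 0.1, 0.6]
grip_width: 0.094
grip_force: 0.0
```

```bash
python3 -c "
from h import *
c=shot('wrist','e');o=telemetry.get_obs()
print(o['qpos'].round(3),o['ee_pos'],o['eef_rot'],c['origin'],rot(c).round(3))"
```

```text
[ 0.264  0.149  1.707  0.     1.287 -0.937] [0.45439625 0.16091166 0.20520045] [-3.14135757e+00 -5.94908728e-04  2.77187836e+00] [0.38932522 0.18608578 0.38481643] [[ 0.363  0.905  0.223]
 [ 0.932 -0.352 -0.088]
 [-0.001  0.24  -0.971]]
```

View pics/e.png

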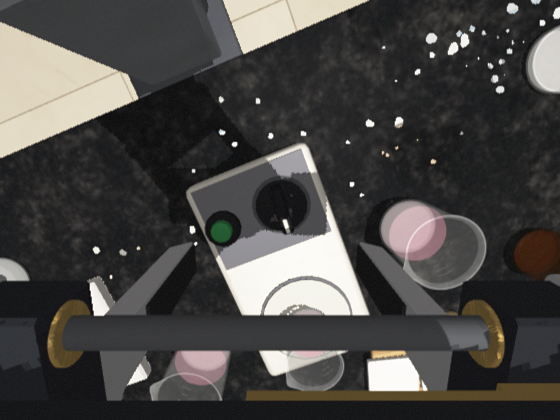

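The wrist view shows the dial disc centre near (281,205), the white stripe near (286,227), the button at (221,231), and deck corners at (188,190) and (303,145). Enlarging the dial.

```bash
python3 -c "
from h import *
e=np.load('pics/e.npz')
i=e['pixels'][140:260,180:340,::-1].astype(float)
i=np.clip(255*(i/255)**.5,0,255).astype(np.uint8)
cv2.imwrite('pics/f.png',cv2.resize(i,None,fx=5,fy=5,interpolation=cv2.INTER_CUBIC))
for n,p in dict(dial=(281,205,.054),stripe=(286,227,.081),btn=(221,231,.063),c1=(188,190,.048),c2=(303,145,.048),c3=(369,317,.048)).items(): print(n,ray(e,*p).round(4))
"
```

```text
dial [0.4566 0.1656 0.054 ]
stripe [0.4732 0.164  0.081 ]
btn [0.4579 0.0987 0.063 ]
c1 [0.4076 0.0804 0.048 ]
c2 [0.4081 0.2083 0.048 ]
c3 [0.6179 0.2124 0.048 ]
```

View pics/f.png

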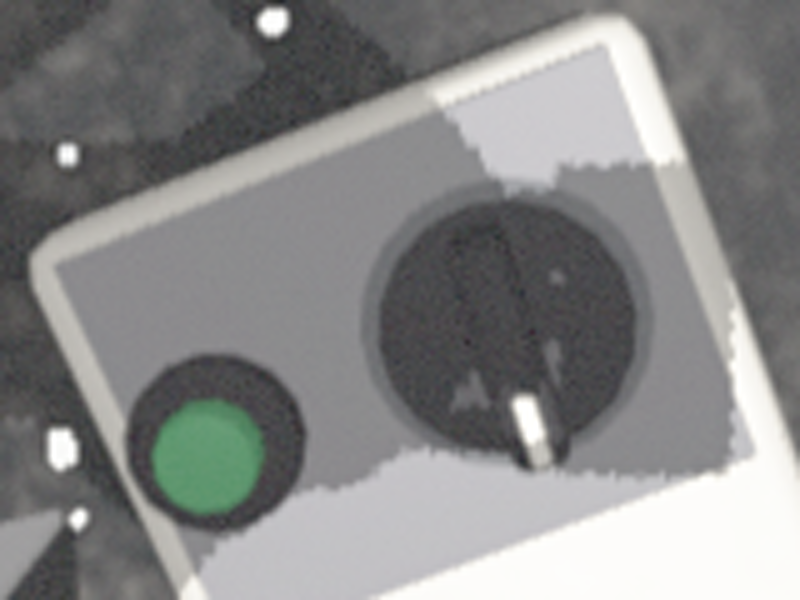

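The bar runs from crop (482,228) to the striped end (543,468), the disc centre is (507,325), the button top (208,457) and its ring (216,440).

```bash
python3 -c "
from h import *
e=np.load('pics/e.npz')
P=lambda x,y,z:ray(e,180+x/5-.4,140+y/5-.4,z)
a=P(482,228,.081);b=P(543,468,.081);d=P(522,395,.081);f=P(540,465,.081)
print(a,b,(a+b)/2,np.linalg.norm(b-a),np.degrees(np.arctan2(*(b-a)[1::-1])),np.degrees(np.arctan2(*(f-d)[1::-1])))
print(P(507,325,.055),P(208,457,.063),P(216,440,.05), P(507,325,.050))
"
```

```text
[0.43167262 0.16974249 0.081     ] [0.47984296 0.1637387  0.081     ] [0.45575779 0.1667406  0.081     ] 0.048543040807651205 -7.104522456801893 -6.96872492748529
[0.4560027  0.16583305 0.055     ] [0.45794617 0.09893697 0.063     ] [0.45786512 0.09852753 0.05      ] [0.45701353 0.16552602 0.05      ]
```

Dial axis is about (0.456, 0.166) and the bar points at −7°. I'll use the wrist orientation with the most anticlockwise room, which means turning the wrist +2.89 rad first.

Emit:
{"method": "carry_out", "body": {
  "plan": [
    [[0,0,0,0,0,0.12,36],[0,0,0,0,0,0.12,36],[0,0,0,0,0,0.12,36],[0,0,0,0,0,0.12,36],[0,0,0,0,0,0.12,36],[0,0,0,0,0,0.12,36],[0,0,0,0,0,0.12,36],[0,0,0,0,0,0.12,36],[0,0,0,0,0,0.12,36],[0,0,0,0,0,0.12,36],[0,0,0,0,0,0.12,36],[0,0,0,0,0,0.12,36],[0,0,0,0,0,0.12,36],[0,0,0,0,0,0.12,36],[0,0,0,0,0,0.12,36],[0,0,0,0,0,0.12,36],[0,0,0,0,0,0.12,36],[0,0,0,0,0,0.12,36],[0,0,0,0,0,0.12,36],[0,0,0,0,0,0.12,36]]
  ]
}}

```text
time_s: 3.15
ee_pos: [0.454, 0.1621, 0.2054]
eef_rot: [-3.141, 0.0, 0.369]
force: [0.4, 0.3, 0.6]
grip_width: 0.0357
grip_force: 0.0
```

Emit:
{"method": "carry_out", "body": {
  "plan": [
    [[0,0,0,0,0,0.12,36],[0,0,0,0,0,0.12,36],[0,0,0,0,0,0.12,36],[0,0,0,0,0,0.12,36],[0,0,0,0,0,0.014,36],[1,-5,0,0,0,0,36],[0,0,15,0,0,0,36],[0,0,20,0,0,0,36],[0,0,20,0,0,0,36],[0,0,5,0,0,0,36],[0,0,0,0,0,0,36],[0,0,0,0,0,0,36]]
  ]
}}

```text
time_s: 4.15
ee_pos: [0.4564, 0.1662, 0.1462]
eef_rot: [-3.141, -0.0, -0.119]
force: [0.8, 0.4, -0.5]
grip_width: 0.0361
grip_force: 0.0
```

```bash
python3 -c "
from h import *
c=shot('wrist','g');o=telemetry.get_obs()
print(o['qpos'].round(3),o['force'],o['moment'],proj(c,(.456,.166,.081)),proj(c,(.48,.163,.081)))"
```

```text
[0.274 0.217 1.77  0.    1.153 1.964] [-1.05735913 -0.35374874  0.10313578] [0.02463317 0.19341268 0.00287099] [276.62051674 226.3020775 ] [276.79139023 195.75933374]
```

View pics/g.png

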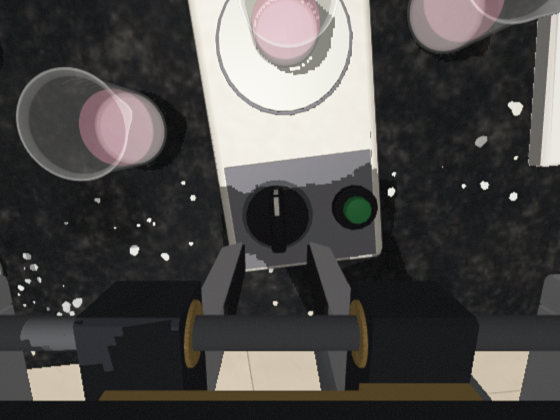

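The wrist view shows the bar upright with its stripe at (277,203), aligned with the fingers. Descending and gripping.

Emit:
{"method": "carry_out", "body": {
  "plan": [
    [[0,0,20,0,0,0,36],[0,0,25,0,0,0,36],[0,0,25,0,0,0,36],[0,0,12,0,0,0,36],[0,0,3,0,0,0,36],[0,0,0,0,0,0,36],[0,0,0,0,0,0,36]]
  ]
}}

```text
time_s: 4.78
ee_pos: [0.457, 0.166, 0.0618]
eef_rot: [-3.141, -0.002, -0.121]
force: [0.3, -0.8, 1.0]
grip_width: 0.0362
grip_force: 0.0
```

Emit:
{"method": "carry_out", "body": {
  "plan": [
    [[0,0,0,0,0,0,20],[0,0,0,0,0,0,8],[0,0,0,0,0,0,8],[0,0,0,0,0,0,8],[0,0,0,0,0,0,8],[0,0,0,0,0,0,8]]
  ],
  "squeeze": 25
}}

```text
time_s: 5.28
ee_pos: [0.4562, 0.165, 0.0609]
eef_rot: [3.14, -0.0, -0.121]
force: [-2.2, -7.5, 7.1]
grip_width: 0.0119
grip_force: 24.8
```

```bash
python3 -c "
from h import *
o=telemetry.get_obs()
print(o)"
```

```text
{'time_s': 5.2833, 'qpos': array([ 2.72257549e-01,  3.37672578e-01,  1.84309435e+00, -1.64057315e-03,
        9.61169235e-01,  1.96507091e+00]), 'joint_vel': array([-5.44768153e-04, -1.21427153e-03, -3.13156134e-03,  1.62892287e-03,
        2.71661526e-05, -3.09977745e-04]), 'tau': array([ 3.24968845e+00, -4.61338234e+01, -2.88465232e+01,  1.51890658e+00,
       -1.24872655e+00,  2.30081496e-03]), 'ee_pos': array([0.45624732, 0.16500148, 0.06093826]), 'eef_rot': array([ 3.14021891e+00, -1.98823514e-04, -1.21077339e-01]), 'force': array([-2.18751621, -7.48929085,  7.05078004]), 'moment': array([-1.50992018,  0.57502732, -0.03110139]), 'grip_force': 24.804408252239227, 'grip_width': 0.011930893550815827}
```

Gripped: width 11.9 mm. The axis sits about 1 mm toward −y, so I'll shift that way, raise the grip and start feeling anticlockwise.

Create l.py:
```python
from h import *
o=telemetry.get_obs()
print(o['time_s'],'yaw',np.degrees(o['eef_rot'][2]).round(2),'mz',o['moment'][2].round(3),'F',o['force'].round(1),o['ee_pos'].round(4),'q6',o['qpos'][5].round(3))
```

```text
(no output)
```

Emit:
{"method": "carry_out", "body": {
  "plan": [
    [[0,1,0,0,0,0,8],[0,0,0,0,0,0,8],[0,0,0,0,0,0,8]]
  ],
  "squeeze": 50
}}

```text
time_s: 5.53
ee_pos: [0.4563, 0.1649, 0.061]
eef_rot: [-3.141, -0.001, -0.121]
force: [-1.7, 0.0, 5.8]
grip_width: 0.0113
grip_force: 49.8
```

```bash
python3 l.py
```

```text
5.5333 yaw -6.94 mz -0.009 F [-1.7  0.   5.8] [0.4563 0.1649 0.061 ] q6 1.963
```

Emit:
{"method": "carry_out", "body": {
  "plan": [
    [[0,0,0,0,0,-0.035,8],[0,0,0,0,0,-0.035,8],[0,0,0,0,0,0,8]]
  ]
}}

```text
time_s: 5.78
ee_pos: [0.4563, 0.1648, 0.061]
eef_rot: [3.142, -0.001, -0.049]
force: [-2.8, -1.5, 6.7]
grip_width: 0.0115
grip_force: 49.8
```

```bash
python3 l.py
```

```text
5.7833 yaw -2.8 mz 0.046 F [-2.8 -1.5  6.7] [0.4563 0.1648 0.061 ] q6 1.891
```

Emit:
{"method": "carry_out", "body": {
  "plan": [
    [[0,0,0,0,0,-0.035,8],[0,0,0,0,0,-0.02,8],[0,0,0,0,0,0,8]]
  ]
}}

```text
time_s: 6.03
ee_pos: [0.4563, 0.1647, 0.061]
eef_rot: [3.141, -0.001, 0.005]
force: [-1.2, -2.8, 5.8]
grip_width: 0.0115
grip_force: 49.9
```

```bash
python3 l.py
```

```text
6.0333 yaw 0.29 mz -0.145 F [-1.2 -2.8  5.8] [0.4563 0.1647 0.061 ] q6 1.837
```

Emit:
{"method": "carry_out", "body": {
  "plan": [
    [[0,0,0,0,0,-0.05,8],[0,0,0,0,0,0,8]]
  ]
}}

```text
time_s: 6.2
ee_pos: [0.4563, 0.1646, 0.0609]
eef_rot: [3.141, -0.0, 0.056]
force: [-2.7, -2.7, 7.3]
grip_width: 0.0115
grip_force: 49.9
```

```bash
python3 l.py
```

```text
6.2 yaw 3.23 mz -0.098 F [-2.7 -2.7  7.3] [0.4563 0.1646 0.0609] q6 1.786
```

Emit:
{"method": "carry_out", "body": {
  "plan": [
    [[0,0,0,0,0,-0.05,8],[0,0,0,0,0,0,8]]
  ]
}}

```text
time_s: 6.37
ee_pos: [0.4563, 0.1645, 0.061]
eef_rot: [3.141, -0.001, 0.107]
force: [-1.4, -4.0, 6.7]
grip_width: 0.0118
grip_force: 49.8
```

```bash
python3 l.py
```

```text
6.3667 yaw 6.12 mz 0.069 F [-1.4 -4.   6.7] [0.4563 0.1645 0.061 ] q6 1.735
```

Emit:
{"method": "carry_out", "body": {
  "plan": [
    [[0,0,0,0,0,-0.05,8],[0,0,0,0,0,0,8]]
  ]
}}

```text
time_s: 6.53
ee_pos: [0.4563, 0.1645, 0.061]
eef_rot: [3.141, -0.001, 0.157]
force: [-1.8, -4.4, 6.7]
grip_width: 0.0116
grip_force: 49.8
```

```bash
python3 l.py
```

```text
6.5333 yaw 9.0 mz 0.047 F [-1.8 -4.4  6.7] [0.4563 0.1645 0.061 ] q6 1.685
```

Emit:
{"method": "carry_out", "body": {
  "plan": [
    [[0,0,0,0,0,-0.05,8],[0,0,0,0,0,0,8]]
  ]
}}

```text
time_s: 6.7
ee_pos: [0.4563, 0.1644, 0.061]
eef_rot: [3.141, -0.0, 0.207]
force: [-1.7, -5.3, 7.4]
grip_width: 0.0118
grip_force: 49.7
```

```bash
python3 l.py
```

```text
6.7 yaw 11.86 mz 0.204 F [-1.7 -5.3  7.4] [0.4563 0.1644 0.061 ] q6 1.635
```

Emit:
{"method": "carry_out", "body": {
  "plan": [
    [[0,0,0,0,0,-0.05,8],[0,0,0,0,0,0,8]]
  ]
}}

```text
time_s: 6.87
ee_pos: [0.4563, 0.1643, 0.0609]
eef_rot: [3.141, -0.0, 0.257]
force: [-1.2, -5.8, 6.7]
grip_width: 0.0115
grip_force: 49.8
```

```bash
python3 l.py
```

```text
6.8667 yaw 14.72 mz 0.079 F [-1.2 -5.8  6.7] [0.4563 0.1643 0.0609] q6 1.585
```

Emit:
{"method": "carry_out", "body": {
  "plan": [
    [[0,0.7,0,0,0,-0.05,8],[0,0,0,0,0,0,8]]
  ]
}}

```text
time_s: 7.03
ee_pos: [0.4564, 0.1641, 0.061]
eef_rot: [-3.141, -0.0, 0.306]
force: [-2.5, 0.2, 7.4]
grip_width: 0.0116
grip_force: 49.9
```

```bash
python3 l.py
```

```text
7.0333 yaw 17.56 mz -0.068 F [-2.5  0.2  7.4] [0.4564 0.1641 0.061 ] q6 1.534
```

Emit:
{"method": "carry_out", "body": {
  "plan": [
    [[0,0,0,0,0,-0.05,8],[0,0,0,0,0,0,8]]
  ]
}}

```text
time_s: 7.2
ee_pos: [0.4564, 0.1641, 0.061]
eef_rot: [3.141, -0.0, 0.356]
force: [-2.3, -0.9, 6.7]
grip_width: 0.0116
grip_force: 50.0
```

```bash
python3 l.py
```

```text
7.2 yaw 20.42 mz -0.239 F [-2.3 -0.9  6.7] [0.4564 0.1641 0.061 ] q6 1.484
```

Emit:
{"method": "carry_out", "body": {
  "plan": [
    [[0,0,0,0,0,-0.05,8],[0,0,0,0,0,0,8]]
  ]
}}

```text
time_s: 7.37
ee_pos: [0.4564, 0.164, 0.0609]
eef_rot: [3.141, -0.0, 0.407]
force: [-2.4, -2.2, 5.7]
grip_width: 0.0116
grip_force: 49.8
```

```bash
python3 l.py
```

```text
7.3667 yaw 23.3 mz 0.037 F [-2.4 -2.2  5.7] [0.4564 0.164  0.0609] q6 1.434
```

Emit:
{"method": "carry_out", "body": {
  "plan": [
    [[0,0,0,0,0,-0.05,8],[0,0,0,0,0,0,8]]
  ]
}}

```text
time_s: 7.53
ee_pos: [0.4565, 0.1639, 0.061]
eef_rot: [3.141, -0.0, 0.457]
force: [-2.3, -1.9, 7.8]
grip_width: 0.0115
grip_force: 49.8
```

```bash
python3 l.py
```

```text
7.5333 yaw 26.18 mz 0.01 F [-2.3 -1.9  7.8] [0.4565 0.1639 0.061 ] q6 1.384
```

Emit:
{"method": "carry_out", "body": {
  "plan": [
    [[0,0,0,0,0,-0.05,8],[0,0,0,0,0,0,8]]
  ]
}}

```text
time_s: 7.7
ee_pos: [0.4565, 0.1639, 0.061]
eef_rot: [3.141, -0.0, 0.507]
force: [-0.8, -3.6, 6.1]
grip_width: 0.0117
grip_force: 49.7
```

```bash
python3 l.py
```

```text
7.7 yaw 29.05 mz 0.226 F [-0.8 -3.6  6.1] [0.4565 0.1639 0.061 ] q6 1.334
```

Emit:
{"method": "carry_out", "body": {
  "plan": [
    [[0,0,0,0,0,-0.05,8],[0,0,0,0,0,0,8]]
  ]
}}

```text
time_s: 7.87
ee_pos: [0.4565, 0.1638, 0.0609]
eef_rot: [3.141, -0.0, 0.557]
force: [-1.6, -3.6, 5.3]
grip_width: 0.0117
grip_force: 49.7
```

```bash
python3 l.py
```

```text
7.8667 yaw 31.92 mz 0.2 F [-1.6 -3.6  5.3] [0.4565 0.1638 0.0609] q6 1.284
```

Emit:
{"method": "carry_out", "body": {
  "plan": [
    [[0,0,0,0,0,-0.05,8],[0,0,0,0,0,0,8]]
  ]
}}

```text
time_s: 8.03
ee_pos: [0.4566, 0.1638, 0.061]
eef_rot: [3.141, -0.0, 0.607]
force: [-0.6, -4.8, 6.2]
grip_width: 0.0118
grip_force: 49.8
```

```bash
python3 l.py
```

```text
8.0333 yaw 34.77 mz 0.069 F [-0.6 -4.8  6.2] [0.4566 0.1638 0.061 ] q6 1.234
```

Emit:
{"method": "carry_out", "body": {
  "plan": [
    [[0,0.5,0,0,0,-0.05,8],[0,0,0,0,0,0,8]]
  ]
}}

```text
time_s: 8.2
ee_pos: [0.4567, 0.1636, 0.0609]
eef_rot: [3.141, -0.0, 0.656]
force: [-3.0, -0.8, 8.2]
grip_width: 0.0116
grip_force: 50.0
```

```bash
python3 l.py
```

```text
8.2 yaw 37.61 mz -0.21 F [-3.  -0.8  8.2] [0.4567 0.1636 0.0609] q6 1.183
```

Emit:
{"method": "carry_out", "body": {
  "plan": [
    [[0,0,0,0,0,-0.05,8],[0,0,0,0,0,0,8]]
  ]
}}

```text
time_s: 8.37
ee_pos: [0.4567, 0.1636, 0.061]
eef_rot: [3.141, -0.0, 0.707]
force: [-3.8, -0.8, 9.1]
grip_width: 0.0117
grip_force: 49.8
```

```bash
python3 l.py
```

```text
8.3667 yaw 40.48 mz -0.033 F [-3.8 -0.8  9.1] [0.4567 0.1636 0.061 ] q6 1.133
```

Emit:
{"method": "carry_out", "body": {
  "plan": [
    [[0,0,0,0,0,-0.035,8],[0,0,0,0,0,0,8]]
  ]
}}

```text
time_s: 8.53
ee_pos: [0.4567, 0.1636, 0.061]
eef_rot: [3.141, -0.0, 0.741]
force: [-1.9, -2.8, 7.5]
grip_width: 0.0115
grip_force: 49.8
```

```bash
python3 l.py
```

```text
8.5333 yaw 42.45 mz 0.014 F [-1.9 -2.8  7.5] [0.4567 0.1636 0.061 ] q6 1.099
```

Emit:
{"method": "carry_out", "body": {
  "plan": [
    [[0,0,0,0,0,-0.05,8],[0,0,0,0,0,0,8]]
  ]
}}

```text
time_s: 8.7
ee_pos: [0.4568, 0.1635, 0.0609]
eef_rot: [3.141, -0.0, 0.792]
force: [-1.6, -2.4, 6.1]
grip_width: 0.0115
grip_force: 49.8
```

```bash
python3 l.py
```

```text
8.7 yaw 45.38 mz 0.089 F [-1.6 -2.4  6.1] [0.4568 0.1635 0.0609] q6 1.048
```

Emit:
{"method": "carry_out", "body": {
  "plan": [
    [[0,0,0,0,0,-0.05,8],[0,0,0,0,0,0,8]]
  ]
}}

```text
time_s: 8.87
ee_pos: [0.4569, 0.1634, 0.061]
eef_rot: [3.141, -0.0, 0.842]
force: [-1.3, -3.6, 6.4]
grip_width: 0.0116
grip_force: 49.7
```

```bash
python3 l.py
```

```text
8.8667 yaw 48.24 mz 0.176 F [-1.3 -3.6  6.4] [0.4569 0.1634 0.061 ] q6 0.998
```

Emit:
{"method": "carry_out", "body": {
  "plan": [
    [[0,0,0,0,0,-0.05,8],[0,0,0,0,0,0,8]]
  ]
}}

```text
time_s: 9.03
ee_pos: [0.457, 0.1634, 0.061]
eef_rot: [3.14, -0.0, 0.892]
force: [-0.6, -3.9, 5.8]
grip_width: 0.0114
grip_force: 49.8
```

```bash
python3 l.py
```

```text
9.0333 yaw 51.1 mz 0.101 F [-0.6 -3.9  5.8] [0.457  0.1634 0.061 ] q6 0.948
```

Emit:
{"method": "carry_out", "body": {
  "plan": [
    [[0,0,0,0,0,-0.05,8],[0,0,0,0,0,0,8]]
  ]
}}

```text
time_s: 9.2
ee_pos: [0.457, 0.1634, 0.061]
eef_rot: [3.14, -0.0, 0.942]
force: [0.6, -4.3, 6.8]
grip_width: 0.012
grip_force: 49.8
```

```bash
python3 l.py
```

```text
9.2 yaw 53.96 mz -0.035 F [ 0.6 -4.3  6.8] [0.457  0.1634 0.061 ] q6 0.898
```

Emit:
{"method": "carry_out", "body": {
  "plan": [
    [[0,0.4,0,0,0,-0.05,8],[0,0,0,0,0,0,8]]
  ]
}}

```text
time_s: 9.37
ee_pos: [0.4571, 0.1633, 0.0609]
eef_rot: [3.141, -0.0, 0.991]
force: [-1.8, -3.1, 6.3]
grip_width: 0.0117
grip_force: 50.0
```

```bash
python3 l.py
```

```text
9.3667 yaw 56.8 mz -0.198 F [-1.8 -3.1  6.3] [0.4571 0.1633 0.0609] q6 0.847
```

Emit:
{"method": "carry_out", "body": {
  "plan": [
    [[0,0,0,0,0,-0.05,8],[0,0,0,0,0,0,8]]
  ]
}}

```text
time_s: 9.53
ee_pos: [0.4572, 0.1633, 0.0609]
eef_rot: [3.141, -0.0, 1.041]
force: [-0.9, -3.5, 8.0]
grip_width: 0.0115
grip_force: 50.4
```

```bash
python3 l.py
```

```text
9.5333 yaw 59.63 mz -0.507 F [-0.9 -3.5  8. ] [0.4572 0.1633 0.0609] q6 0.798
```

Emit:
{"method": "carry_out", "body": {
  "plan": [
    [[0,0,0,0,0,0,8]]
  ]
}}

```text
time_s: 9.62
ee_pos: [0.4571, 0.1632, 0.061]
eef_rot: [3.141, -0.0, 1.038]
force: [-1.6, -3.5, 7.1]
grip_width: 0.0117
grip_force: 50.3
```

```bash
python3 l.py
```

```text
9.6167 yaw 59.49 mz -0.474 F [-1.6 -3.5  7.1] [0.4571 0.1632 0.061 ] q6 0.8
```

Emit:
{"method": "carry_out", "body": {
  "plan": [
    [[0,0,0,0,0,0,8]]
  ]
}}

```text
time_s: 9.7
ee_pos: [0.4571, 0.1633, 0.061]
eef_rot: [3.141, -0.0, 1.038]
force: [-0.9, -2.7, 7.2]
grip_width: 0.0116
grip_force: 50.3
```

```bash
python3 l.py
```

```text
9.7 yaw 59.47 mz -0.486 F [-0.9 -2.7  7.2] [0.4571 0.1633 0.061 ] q6 0.801
```

The stop is felt: about −0.49 N m against ≤0.2 on the ridges, and only about 6° past the first rest, so not forced. Falling zero crossings put the rests at yaw ≈53, 35.5, 16.5 and −7°. Turning clockwise while counting.

Emit:
{"method": "carry_out", "body": {
  "plan": [
    [[0,0,0,0,0,0.055,8],[0,-0.4,0,0,0,0.055,8],[0,0,0,0,0,0,8]]
  ]
}}

```text
time_s: 9.95
ee_pos: [0.457, 0.1634, 0.061]
eef_rot: [3.14, -0.0, 0.925]
force: [0.4, -5.3, 4.5]
grip_width: 0.0118
grip_force: 49.9
```

```bash
python3 l.py
```

```text
9.95 yaw 53.02 mz -0.101 F [ 0.4 -5.3  4.5] [0.457  0.1634 0.061 ] q6 0.914
```

Emit:
{"method": "carry_out", "body": {
  "plan": [
    [[0,0,0,0,0,0.04,8],[0,0,0,0,0,0.04,8],[0,0,0,0,0,0,8]]
  ]
}}

```text
time_s: 10.2
ee_pos: [0.4569, 0.1634, 0.061]
eef_rot: [3.141, -0.0, 0.847]
force: [-0.2, -2.6, 5.5]
grip_width: 0.0118
grip_force: 49.7
```

```bash
python3 l.py
```

```text
10.2 yaw 48.51 mz 0.168 F [-0.2 -2.6  5.5] [0.4569 0.1634 0.061 ] q6 0.993
```

Emit:
{"method": "carry_out", "body": {
  "plan": [
    [[0,0,0,0,0,0.05,8],[0,0,0,0,0,0.05,8],[0,0,0,0,0,0,8]]
  ]
}}

```text
time_s: 10.45
ee_pos: [0.4568, 0.1635, 0.0609]
eef_rot: [3.141, -0.0, 0.746]
force: [-1.2, -2.1, 6.3]
grip_width: 0.0116
grip_force: 49.9
```

```bash
python3 l.py
```

```text
10.45 yaw 42.72 mz -0.061 F [-1.2 -2.1  6.3] [0.4568 0.1635 0.0609] q6 1.094
```

Emit:
{"method": "carry_out", "body": {
  "plan": [
    [[0,0,0,0,0,0.05,8],[0,-0.5,0,0,0,0.05,8],[0,0,0,0,0,0,8]]
  ]
}}

```text
time_s: 10.7
ee_pos: [0.4566, 0.1637, 0.061]
eef_rot: [3.14, -0.0, 0.646]
force: [0.2, -5.2, 5.5]
grip_width: 0.012
grip_force: 50.0
```

```bash
python3 l.py
```

```text
10.7 yaw 36.99 mz -0.166 F [ 0.2 -5.2  5.5] [0.4566 0.1637 0.061 ] q6 1.195
```

Emit:
{"method": "carry_out", "body": {
  "plan": [
    [[0,0,0,0,0,0.05,8],[0,0,0,0,0,0.05,8],[0,0,0,0,0,0,8]]
  ]
}}

```text
time_s: 10.95
ee_pos: [0.4565, 0.1638, 0.0609]
eef_rot: [3.141, -0.001, 0.546]
force: [-0.7, -3.1, 6.4]
grip_width: 0.0116
grip_force: 49.7
```

```bash
python3 l.py
```

```text
10.95 yaw 31.29 mz 0.232 F [-0.7 -3.1  6.4] [0.4565 0.1638 0.0609] q6 1.295
```

Emit:
{"method": "carry_out", "body": {
  "plan": [
    [[0,0,0,0,0,0.05,8],[0,0,0,0,0,0.05,8],[0,0,0,0,0,0,8]]
  ]
}}

```text
time_s: 11.2
ee_pos: [0.4565, 0.164, 0.061]
eef_rot: [3.141, -0.001, 0.446]
force: [-1.6, -2.7, 6.2]
grip_width: 0.0115
grip_force: 49.9
```

```bash
python3 l.py
```

```text
11.2 yaw 25.53 mz -0.08 F [-1.6 -2.7  6.2] [0.4565 0.164  0.061 ] q6 1.395
```

Emit:
{"method": "carry_out", "body": {
  "plan": [
    [[0,0,0,0,0,0.05,8],[0,-0.7,0,0,0,0.05,8],[0,0,0,0,0,0,8]]
  ]
}}

```text
time_s: 11.45
ee_pos: [0.4564, 0.1642, 0.061]
eef_rot: [3.14, -0.001, 0.346]
force: [-0.9, -7.1, 6.9]
grip_width: 0.0114
grip_force: 50.0
```

```bash
python3 l.py
```

```text
11.45 yaw 19.8 mz -0.236 F [-0.9 -7.1  6.9] [0.4564 0.1642 0.061 ] q6 1.497
```

Emit:
{"method": "carry_out", "body": {
  "plan": [
    [[0,0,0,0,0,0.05,8],[0,0,0,0,0,0.05,8],[0,0,0,0,0,0,8]]
  ]
}}

```text
time_s: 11.7
ee_pos: [0.4563, 0.1643, 0.061]
eef_rot: [3.141, -0.001, 0.246]
force: [-0.6, -5.0, 5.3]
grip_width: 0.0112
grip_force: 49.8
```

```bash
python3 l.py
```

```text
11.7 yaw 14.09 mz 0.132 F [-0.6 -5.   5.3] [0.4563 0.1643 0.061 ] q6 1.596
```

Two clicks counted (rests at ~35° and ~16°). Now the third, with finer feeling.

Emit:
{"method": "carry_out", "body": {
  "plan": [
    [[0,0,0,0,0,0.05,8],[0,0,0,0,0,0.05,8],[0,0,0,0,0,0,8]]
  ]
}}

```text
time_s: 11.95
ee_pos: [0.4563, 0.1645, 0.061]
eef_rot: [3.141, -0.001, 0.146]
force: [-1.6, -3.8, 5.6]
grip_width: 0.0119
grip_force: 49.8
```

```bash
python3 l.py
```

```text
11.95 yaw 8.35 mz -0.098 F [-1.6 -3.8  5.6] [0.4563 0.1645 0.061 ] q6 1.696
```

Emit:
{"method": "carry_out", "body": {
  "plan": [
    [[0,0,0,0,0,0.05,8],[0,0,0,0,0,0.05,8],[0,0,0,0,0,0,8]]
  ]
}}

```text
time_s: 12.2
ee_pos: [0.4562, 0.1646, 0.061]
eef_rot: [3.141, -0.001, 0.046]
force: [-0.3, -1.6, 6.2]
grip_width: 0.0116
grip_force: 50.0
```

```bash
python3 l.py
```

```text
12.2 yaw 2.61 mz -0.197 F [-0.3 -1.6  6.2] [0.4562 0.1646 0.061 ] q6 1.796
```

Emit:
{"method": "carry_out", "body": {
  "plan": [
    [[0,0,0,0,0,0.05,8],[0,0,0,0,0,0,8]]
  ]
}}

```text
time_s: 12.37
ee_pos: [0.4563, 0.1647, 0.061]
eef_rot: [-3.142, -0.001, -0.004]
force: [-1.1, -1.6, 5.9]
grip_width: 0.0111
grip_force: 49.9
```

```bash
python3 l.py
```

```text
12.3667 yaw -0.24 mz -0.111 F [-1.1 -1.6  5.9] [0.4563 0.1647 0.061 ] q6 1.846
```

Emit:
{"method": "carry_out", "body": {
  "plan": [
    [[0,0,0,0,0,0.05,8],[0,0,0,0,0,0,8]]
  ]
}}

```text
time_s: 12.53
ee_pos: [0.4563, 0.1648, 0.061]
eef_rot: [-3.141, -0.001, -0.054]
force: [-1.8, -0.3, 5.2]
grip_width: 0.0115
grip_force: 49.8
```

```bash
python3 l.py
```

```text
12.5333 yaw -3.09 mz 0.006 F [-1.8 -0.3  5.2] [0.4563 0.1648 0.061 ] q6 1.896
```

Emit:
{"method": "carry_out", "body": {
  "plan": [
    [[0,0,0,0,0,0.05,8],[0,0,0,0,0,0,8]]
  ]
}}

```text
time_s: 12.7
ee_pos: [0.4562, 0.1648, 0.061]
eef_rot: [-3.141, -0.001, -0.104]
force: [-0.4, -0.4, 5.2]
grip_width: 0.0118
grip_force: 49.8
```

```bash
python3 l.py
```

```text
12.7 yaw -5.95 mz -0.019 F [-0.4 -0.4  5.2] [0.4562 0.1648 0.061 ] q6 1.946
```

Emit:
{"method": "carry_out", "body": {
  "plan": [
    [[0,0,0,0,0,0.05,8],[0,0,0,0,0,0,8]]
  ]
}}

```text
time_s: 12.87
ee_pos: [0.4563, 0.1649, 0.0609]
eef_rot: [-3.141, -0.001, -0.153]
force: [-0.9, 0.8, 5.7]
grip_width: 0.0118
grip_force: 49.8
```

```bash
python3 l.py
```

```text
12.8667 yaw -8.79 mz 0.113 F [-0.9  0.8  5.7] [0.4563 0.1649 0.0609] q6 1.996
```

Third rest is about −5.5° (zero crossing between −3 and −8). Centring, releasing, rising and checking by picture.

Emit:
{"method": "carry_out", "body": {
  "plan": [
    [[0,0,0,0,0,-0.05,8],[0,0,0,0,0,0,8],[0,0,0,0,0,0,20],[0,0,0,0,0,0,36],[0,0,0,0,0,0,36],[0,0,0,0,0,0,36],[0,0,-15,0,0,0,36],[0,0,-30,0,0,0,36],[0,0,-30,0,0,0,36],[0,0,-10,0,0,0,36],[0,0,0,0,0,0,36]]
  ]
}}

```text
time_s: 13.78
ee_pos: [0.457, 0.165, 0.1477]
eef_rot: [-3.14, -0.004, -0.101]
force: [0.6, -0.5, -0.1]
grip_width: 0.0363
grip_force: 0.0
```

```bash
python3 l.py; python3 -c "
from h import *
c=shot('wrist','k',(200,140,400,280),4)"
```

```text
13.7833 yaw -5.8 mz -0.002 F [ 0.6 -0.5 -0.1] [0.457  0.165  0.1477] q6 1.943
```

View pics/k.png

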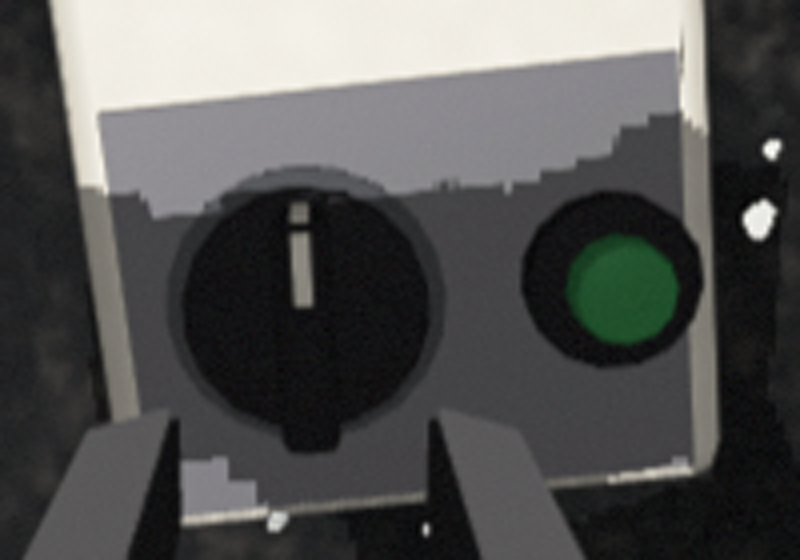

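The stripe runs crop (302,305)→(298,205) and the button top is centred at (625,290). Compute angle and triangulate the button with the previous view.

```bash
python3 -c "
from h import *
e=np.load('pics/e.npz');c=np.load('pics/k.npz')
Q=lambda x,y,z:ray(c,200+x/4-.4,140+y/4-.4,z)
d=Q(298,205,.081)-Q(302,305,.081);print(d,np.degrees(np.arctan2(d[1],d[0])))
for z in (.055,.06,.065,.07): print(z,Q(625,290,z),ray(e,221.2,231,z))
"
```

```text
[ 0.01965848 -0.00124523  0.        ] -3.624441058101114
0.055 [0.45494195 0.09658554 0.055     ] [0.45965201 0.09677055 0.055     ]
0.06 [0.45621222 0.09772297 0.06      ] [0.45858586 0.09812456 0.06      ]
0.065 [0.45748249 0.0988604  0.065     ] [0.45751971 0.09947858 0.065     ]
0.07 [0.45875276 0.09999783 0.07      ] [0.45645356 0.10083259 0.07      ]
```

The dial rests at about −4° (third rest). Button top is (0.4575, 0.099, 0.065). Moving over with fingers shut and descending to just above it.

Emit:
{"method": "carry_out", "body": {
  "plan": [
    [[2,16,0,0,0,0,0],[2,25,0,0,0,0,0],[3,25,0,0,0,0,0],[0,0,0,0,0,0,0],[0,0,20,0,0,0,0],[0,0,25,0,0,0,0],[0,0,20,0,0,0,0],[0,0,8,0,0,0,0],[0,0,0,0,0,0,0],[0,0,0,0,0,0,0]]
  ],
  "squeeze": 10
}}

```text
time_s: 14.67
ee_pos: [0.4561, 0.0985, 0.0723]
eef_rot: [3.141, 0.001, -0.101]
force: [0.0, -0.1, 0.2]
grip_width: 0.0005
grip_force: 0.0
```

Emit:
{"method": "carry_out", "body": {
  "plan": [
    [[0,0,3,0,0,0,0],[0,0,3,0,0,0,0],[0,0,3,0,0,0,0],[0,0,0,0,0,0,0]]
  ]
}}

```text
time_s: 15.0
ee_pos: [0.457, 0.0985, 0.0642]
eef_rot: [-3.141, -0.002, -0.101]
force: [-1.7, 1.0, 7.4]
grip_width: 0.0004
grip_force: 3.4
```

Emit:
{"method": "carry_out", "body": {
  "plan": [
    [[0,0,2,0,0,0,0],[0,0,0,0,0,0,0]]
  ]
}}

```text
time_s: 15.17
ee_pos: [0.4572, 0.0986, 0.0637]
eef_rot: [-3.141, -0.003, -0.101]
force: [-10.6, 0.1, 30.5]
grip_width: 0.0008
grip_force: 15.1
```

30 N at z 0.0637: stiff bottom. Backing off in small steps to see the spring's travel.

Emit:
{"method": "carry_out", "body": {
  "plan": [
    [[0,0,-3,0,0,0,0],[0,0,0,0,0,0,0],[0,0,0,0,0,0,0]]
  ]
}}

```text
time_s: 15.42
ee_pos: [0.4569, 0.0985, 0.0652]
eef_rot: [-3.141, -0.002, -0.101]
force: [2.2, 1.6, 4.0]
grip_width: 0.0005
grip_force: 2.1
```

Emit:
{"method": "carry_out", "body": {
  "plan": [
    [[0,0,-2,0,0,0,0],[0,0,0,0,0,0,0],[0,0,0,0,0,0,0]]
  ]
}}

```text
time_s: 15.67
ee_pos: [0.4565, 0.0984, 0.0666]
eef_rot: [-3.141, -0.001, -0.101]
force: [3.3, 1.1, 3.1]
grip_width: 0.0005
grip_force: 1.7
```

Emit:
{"method": "carry_out", "body": {
  "plan": [
    [[0,0,-2,0,0,0,0],[0,0,0,0,0,0,0],[0,0,0,0,0,0,0]]
  ]
}}

```text
time_s: 15.92
ee_pos: [0.4562, 0.0983, 0.0684]
eef_rot: [3.142, 0.0, -0.101]
force: [1.8, 1.3, 2.1]
grip_width: 0.0005
grip_force: 1.2
```

Emit:
{"method": "carry_out", "body": {
  "plan": [
    [[0,0,-2,0,0,0,0],[0,0,0,0,0,0,0],[0,0,0,0,0,0,0]]
  ]
}}

```text
time_s: 16.17
ee_pos: [0.4559, 0.0983, 0.0702]
eef_rot: [3.141, 0.001, -0.101]
force: [-0.6, -0.0, 1.4]
grip_width: 0.0005
grip_force: 0.7
```

The spring slope reaches 5 N right at z ≈ 0.0637, so the button was fully down. Lifting clear and checking.

Emit:
{"method": "carry_out", "body": {
  "plan": [
    [[0,0,-5,0,0,0,0],[0,0,-20,0,0,0,0],[0,0,-35,0,0,0,0],[0,0,-20,0,0,0,0],[0,0,0,0,0,0,0],[0,0,0,0,0,0,0],[0,0,0,0,0,0,0]]
  ]
}}

```text
time_s: 16.75
ee_pos: [0.4557, 0.0983, 0.1497]
eef_rot: [3.141, 0.001, -0.101]
force: [0.6, -0.0, 0.1]
grip_width: 0.0004
grip_force: 0.0
```

```bash
python3 l.py; python3 -c "
from h import *
c=shot('wrist','m',(130,80,370,260),3.3)
print(proj(c,(.456,.165,.081)),proj(c,(.4575,.0985,.068)))"
```

```text
16.75 yaw -5.8 mz 0.032 F [ 0.6 -0.   0.1] [0.4557 0.0983 0.1497] q6 1.806
[192.72305698 232.38683707] [275.69022771 218.26549692]
```

View pics/m.png

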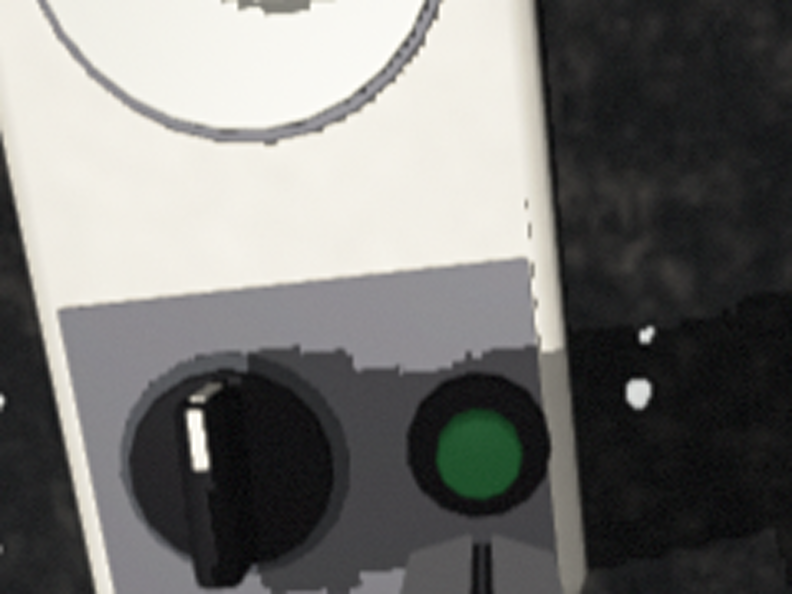

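The dial (stripe at crop (198,435)) stands unchanged in the third click, and the button (480,453) is back up. Nothing is being touched.

```bash
python3 -c "
from station import ctrl
print(ctrl.hand_in())"
```

```text
the job is handed in; nothing more can be done
None
```

The dial went back to its stop without being forced, then three clicks clockwise, where it rests; the green button was then pressed fully and let go, and the job is handed in at about 17 s.

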